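Take the bin of nuts down from its keyhole studs and stand it on the scale

ROBOT

A 6-joint arm with a two-finger parallel gripper is mounted at the origin on a cart in front of the work surface, level with it; the furniture and walls round the work are solid. World frame = base frame: x ahead of the robot, y to its left, z up, the work surface at z = 0. Lengths are in mm, angles in rad, forces in N, time in s.
With the tool pointing down it reaches from about 300 to 775 mm from the base axis. Payload 14.6 kg.
Tool frame: the origin (TCP) lies between the finger pads; the fingertips stand 19 mm ahead of it and the grasp point (between the pads) is the TCP; z points along the fingers, y is the line along which they close (so a half turn about z gives the same grasp; the last joint's range is limited). The gripper opens to 94 mm and grips with 3 to 60 N. Pads are 16 mm wide; open, the fingers measure 119 mm over their backs; the gripper's body (75 mm by 177 mm) begins 78 mm behind the grasp point.
Start: joints at [1.148, 0.3, 1.521, -0, 1.321, -0.067], TCP at [191.584, 515.543, 224.446] pointing down, gripper open.
Joint ranges: [-3.03, 3.03], [-0.79, 2.21], [0.23, 2.52], [-1.04, 4.18], [0, 3.07], [-2.55, 2.55]. Speed limits (rad/s): [2.22, 2.22, 2.57, 3.14, 3.14, 3.14].

INTERFACE

Orientations are given as [roll, pitch, yaw] about the fixed x, y, z axes, in that order (R = Rz(yaw) Ry(pitch) Rx(roll)).
In Python, from cell import monitor, imaging, job, find_in, trace gives the robot as it stands. The module is installed in compiled form; this text tells all that it offers.
- The arm moves only by the tool arm_command, never from a script. Its argument "steps" is a list of rows, each a list of 5 numbers: the opening, from 0 (shut) to 1 (fully open), then the shift along the tool's x, y, z in mm, then the turn about the tool's z in degrees. In form: [[gripper, dx, dy, dz, turn], ...]. A call has 1 to 20 rows; each row is the pose to reach, as a shift and turn from the pose commanded when the call began, along the tool's axes at that moment; what a row does not reach only later rows make up. A row lasts 1/8 s, in which the tool goes at most 62.5 mm and 10.7 degrees, less where a joint would pass 70% of its speed; a pose out of reach is approached as far as the arm can. A call with a gripper value outside its range is refused whole. The fingers move at their own pace and stop on an object; "force" is the grip in N (left out, the last holds). Time passes only in rows, so rows that repeat a pose let the fingers close. It gives the time, the measured TCP pose, the force, the opening and the grip force at its end, in the units of the state.
- monitor.read_state(): the state, without advancing time (a new reading comes with each control period).
- imaging.camera(name): name is "side" or "top"; returns a dict with "img" (384x512x3 uint8, red, green, blue), "mtx" (3x3 intrinsics, pixels), "view" (4x4, takes a point from world to camera coordinates). Camera axes: x right, y down, z forward; pixel columns grow to the right and rows downward; lengths in mm; the calibration is good to about 2 mm. A picture is of the moment at which its call begins. There is no depth.
- job.sign_off(): hands the job in; it is judged then, once.
Trained networks look in a picture, given as the dict that the camera call returned (one of the last four; its "shot" number tells which), for a name from the list of things; names that differ only in an ending like _2 or _b are one class to them, and where a whole thing is asked for, a point or a joint stands for the part that bears it (a point fixed in the world has none). Each returns a list of dicts, best first, with "p" (0 to 1); they miss things now and then, are a little off and sometimes report something else, mostly with a low value. They report only what shows in the picture. A call takes as long as a camera call.
- find_in(picture, target): "rect" ([centre column, centre row, width, height] in pixels, round what is visible of it).
- trace(picture, target): "region" (384x512 bool, what is visible of it) and "rect" ([centre column, centre row, width, height] in pixels, round what is visible of it).
The state is a dict: "clock": time; "joints": joint angles; "qd": joint speeds; "effort": joint torques, N m; "eef_pos": TCP position; "eef_rot": TCP orientation; "wrist_force": force on the tool from outside, world axes, zero at the start; "moment": the same for the moment, N m; "finger_gap": finger opening in mm; "finger_force": force on a finger pad.
Only numpy, scipy, OpenCV 4.12 (cv2) and the standard library are available. Lean on these libraries where they do the work, as an engineer would, in place of code of your own. Each camera call takes 0.05 s, during which the arm holds its last target. There are 200 camera calls.

TASK

The nuts are to be counted by weight: take the bin that holds the nuts down from the tool board (lift it until the stud heads reach the wide ends of its keyholes, then draw it off) and stand it upright on the middle of the bench scale's weighing plate. Carry it level so that all three nuts stay in it, set it down gently, and leave the empty bin hanging and the tin, pliers and tape measure where they are.

Things in the scene. Friction and masses are not known exactly. Their poses are not given: they have to be found in the camera images.
- tool_board: Upright plywood board on two feet, fixed, 360 mm wide, 16 thick, 185 high. Origin: centre of its underside; x goes through it away from the robot's side (front face at x = -8 mm), y along it, z up. Feet stick out 42 mm in front at y = -125 and +125 mm. Two bins hang on its front at y = -82 and +82 mm, either one in either place; a spanner hangs low below them.
- studs_right (a point): Midway between the two steel studs at y = -82 mm on the board, at its front face. The studs stand 88 mm apart along y, 153.5 mm above the worktop: shank 5 mm in diameter and 5 mm long, then a round head 13 mm in diameter, 3 mm thick. Axes as the board's.
- studs_left (a point): The same for the pair of studs at y = +82 mm.
- nut_bin: The bin with three hex nuts in it: loose, grey sheet metal, 3 mm walls, 100 mm deep (x), 60 wide outside (y), 0.18 to 0.35 kg. Origin: centre of its underside; x to its back, parallel to the board's x while it hangs, z up. Underside hangs 90 mm above the worktop. Flat side walls 62 mm high from x = -12 mm to the back, sloping down to the 34 mm high front wall. May lean 2 degrees.
- nut_bin_keyholes (a point): Midway between the nut bin's two keyholes, on the rear face of its back plate (bin x = +50 mm), level with the centres of the wide holes. The plate is 3 mm thick, 78 high, with an ear each side out to y = -58 and +58 mm; each ear has, at y = -44 and +44 mm, a 20 mm round hole centred 44 mm above the bin's underside and an 8 mm slot from it up to 66 mm.
- nut_bin_slot_tops (a point): As above but 63.5 mm above the bin's underside, where the stud shanks sit at the start. So the bin must go up 19.5 mm (16 to 23 mm will do) for the stud heads to line up with the wide holes, then come away from the board along its -x by more than 8 mm to clear the heads.
- empty_bin: The other bin, the same in shape and size but empty, hanging on the other pair of studs. It stays there.
- nut_1: Loose hex nut in the nut bin, 22 mm across, 10 mm high, origin at the centre of its underside.
- nut_2: Second such nut in the nut bin.
- nut_3: Third such nut in the nut bin.
- bench_scale: Flat bench scale standing on the worktop, fixed: grey housing 190 mm deep (x) and 180 mm wide (y), with a black strip with display and buttons along its front edge (-x). Origin: centre of its underside, z up.
- weigh_plate (a point): Centre of the top face of the scale's steel weighing plate, 40 mm above the worktop. The plate is 146 mm (x) by 178 mm (y), flat and rigid; it is the highest part of the scale. Axes as the scale's.
- small_tin: Red tin, 66 mm in diameter, 46 mm high, loose bystander on the worktop. Origin: centre of its underside.
- pliers_red: Red pliers, 186 mm long, lying flat, loose bystander. Origin: centre of the underside.
- tape_measure: Yellow tape measure 34 x 80 x 68 mm high, loose bystander. Origin: centre of the underside.

How it is judged:
By the outcome, as a careful person would: the job done as asked, in the order asked, and still so for the second after the job is handed in, with the robot touching nothing.
It also fails if it takes over 43 s, if anything falls off the work surface, if the arm or the gripper's body presses on something with over 40 N, if the wrist force passes 120 N, or if a joint passes its speed limit or range.

## Working session

There is one attempt and no reset: what is moved stays moved. The work goes in short steps, Python scripts to look and compute and a tool call to move; the robot and the scene stay as the last step left them, time stands still between calls to the robot, and variables do not carry over. Pictures are saved under pics/ and viewed, at most 10 in all, crops included, and the job is handed in when it is done.

Besides the shell and the picture viewer there is one more tool, called after "Call:" as name(argument=value, ...), one argument or row to a line, values as JSON. arm_command: Moves the arm, as the interface text tells. Its arguments: {"type":"object","properties":{"steps":{"type":"array","items":{"type":"array","items":{"type":"number"}}},"force":{"type":"number"}},"required":["steps"]}

```bash
mkdir -p pics; python3 - <<'E'
from cell import monitor, imaging, job, find_in, trace
import cv2,numpy as np
s=monitor.read_state();print(s)
for n in("side","top"):
    c=imaging.camera(n);cv2.imwrite(f"pics/{n}0.png",c["img"][:,:,::-1])
    print(n,c["mtx"].tolist(),np.round(c["view"],4).tolist())
    for t in("tool_board","nut_bin","empty_bin","nut_1","bench_scale","weigh_plate","nut_bin_keyholes","small_tin","pliers_red","tape_measure"):
        try:print(t,[(round(d["p"],2),np.round(d["rect"]).tolist()) for d in find_in(c,t)[:4]])
        except Exception as e:print(t,e)
E
```

```text
{'clock': 0.0, 'joints': array([ 1.14842194e+00,  3.00464119e-01,  1.52161453e+00, -1.03243564e-05,
        1.32068462e+00, -6.65909649e-02]), 'qd': array([ 0.00245111, -0.00077217,  0.0007183 , -0.00095149,  0.00336044,
        0.00183316]), 'effort': array([ 2.54308634e-04, -5.31803405e+01, -3.52740884e+01,  7.08354078e-02,
        2.43672665e-02, -8.86278963e-05]), 'eef_pos': array([191.47601221, 515.32606789, 223.87599491]), 'eef_rot': array([-3.14042397e+00, -6.79167231e-05,  2.78581176e+00]), 'wrist_force': array([-0.30453134,  0.45928184,  0.74683162]), 'moment': array([0.02200626, 0.02319632, 0.06126489]), 'finger_force': 0.0, 'finger_gap': 93.97354964124312}
side [[350.79459621034033, 0.0, 260.9554242350001], [0.0, 350.79459621034033, 190.50443551090808], [0.0, 0.0, 1.0]] [[0.8121, -0.5834, -0.0137, -442.8296], [-0.25, -0.3267, -0.9115, 238.0333], [0.5273, 0.7436, -0.4112, 704.1817], [0.0, 0.0, 0.0, 1.0]]
tool_board [(0.64, [277.0, 174.0, 72.0, 91.0])]
nut_bin [(0.72, [246.0, 156.0, 35.0, 35.0])]
empty_bin [(0.75, [268.0, 172.0, 45.0, 40.0]), (0.24, [245.0, 155.0, 36.0, 34.0
[... 585 characters left out ...]
-0.9821, 951.0112], [0.0, 0.0, 0.0, 1.0]]
tool_board [(0.79, [206.0, 151.0, 136.0, 58.0])]
nut_bin [(0.69, [185.0, 160.0, 34.0, 44.0])]
empty_bin [(0.7, [238.0, 166.0, 46.0, 47.0]), (0.57, [272.0, 254.0, 28.0, 20.0]), (0.54, [179.0, 159.0, 43.0, 44.0])]
nut_1 [(0.51, [207.0, 151.0, 138.0, 56.0]), (0.42, [175.0, 162.0, 5.0, 3.0]), (0.35, [148.0, 232.0, 61.0, 19.0])]
bench_scale []
weigh_plate [(0.68, [347.0, 237.0, 79.0, 77.0]), (0.56, [178.0, 154.0, 4.0, 8.0])]
nut_bin_keyholes [(0.74, [178.0, 160.0, 42.0, 47.0]), (0.43, [147.0, 232.0, 60.0, 21.0])]
small_tin [(0.86, [242.0, 219.0, 27.0, 26.0])]
pliers_red [(0.77, [148.0, 232.0, 62.0, 17.0])]
tape_measure [(0.72, [276.0, 253.0, 26.0, 19.0])]
```

```bash
python3 - <<'E'
import cv2
t=cv2.imread("pics/top0.png");s=cv2.imread("pics/side0.png")
cv2.imwrite("pics/t1.png",cv2.resize(t[110:290,110:400],(800,497),interpolation=cv2.INTER_CUBIC))
cv2.imwrite("pics/s1.png",cv2.resize(s[100:340,150:390],(600,600),interpolation=cv2.INTER_CUBIC))
E
```

```text
(no output)
```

View pics/t1.png

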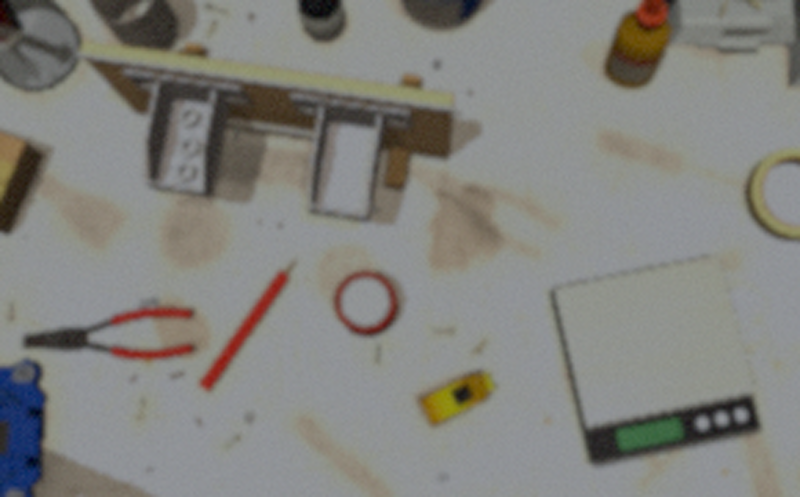

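View pics/s1.png

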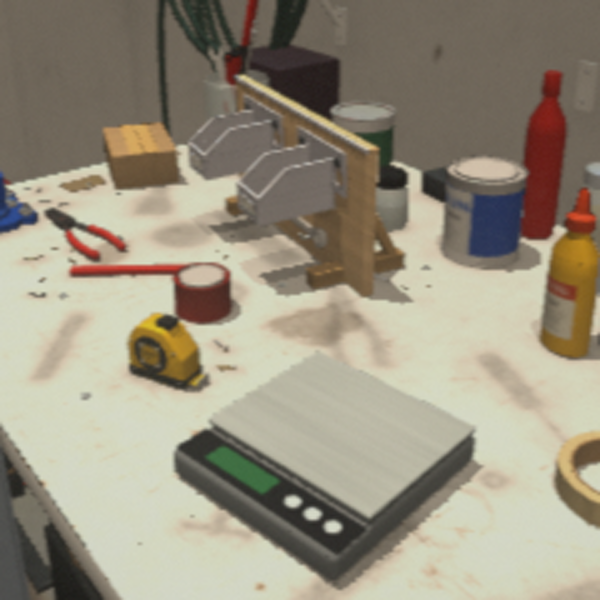

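The top view shows the nut bin (three nuts) at the left, about (178,160) full-image px. The empty bin is at (236,168), the tin at (242,219), the tape at (276,253) and the scale at (347,240). I'll enlarge these to pick points.

```bash
python3 - <<'E'
import cv2,numpy as np
t=cv2.imread("pics/top0.png");s=cv2.imread("pics/side0.png")
def crop(im,x,y,w,h,k,step=10):
    o=cv2.resize(im[y:y+h,x:x+w],None,fx=k,fy=k,interpolation=cv2.INTER_CUBIC)
    for u in range(-(-x//step)*step,x+w,step): cv2.putText(o,str(u),(int((u+.5-x)*k)-8,8),0,.3,(0,0,255));cv2.line(o,(int((u+.5-x)*k),10),(int((u+.5-x)*k),16),(0,0,255))
    for v in range(-(-y//step)*step,y+h,step): cv2.putText(o,str(v),(0,int((v+.5-y)*k)+4),0,.3,(0,0,255));cv2.line(o,(20,int((v+.5-y)*k)),(28,int((v+.5-y)*k)),(0,0,255))
    return o
a=crop(t,130,118,150,75,5.3);b=crop(s,215,120,100,100,5.9)
cv2.imwrite("pics/t2.png",a);cv2.imwrite("pics/s2.png",b)
cv2.imwrite("pics/sc.png",np.hstack([crop(t,300,195,95,95,4.1),crop(s,215,230,100*1,95,4.1)]))
E
```

```text
(no output)
```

View pics/t2.png

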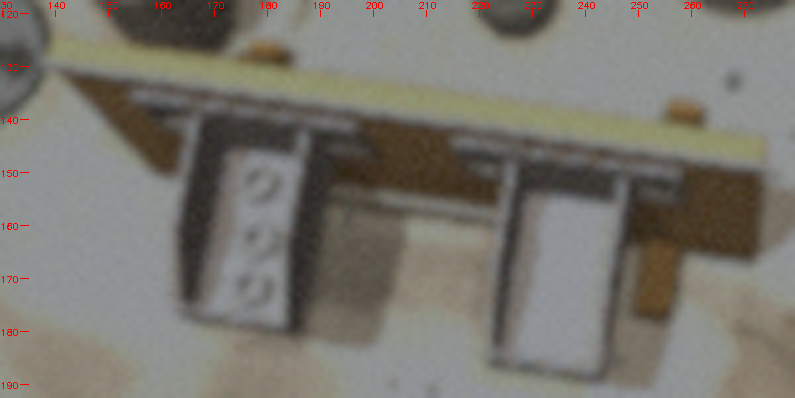

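View pics/s2.png

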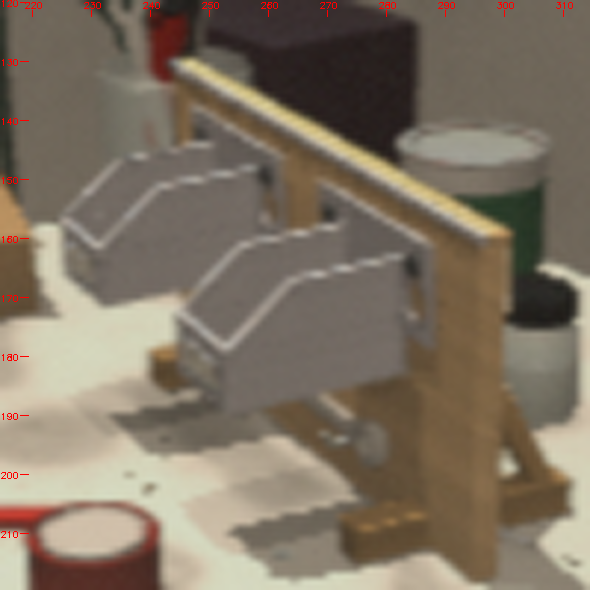

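View pics/sc.png

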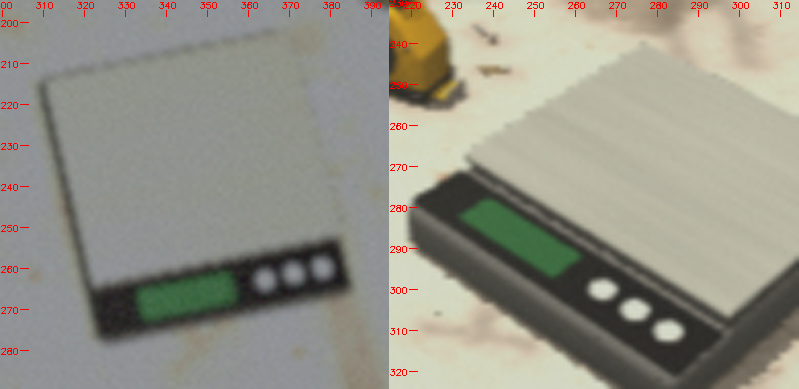

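The board crop gives clean board-top corners and nut-bin edges: front top corners at (164,177) and (185,180) in the top view. The scale crop gives the four plate corners, (310,215), (323,265), (382,253) and (370,201). Next step is a fit.

```bash
cat > h.py <<'E'
from cell import monitor, imaging, job, find_in, trace
import numpy as np, cv2
from scipy.optimize import least_squares
def proj(c,P):
    q=(np.c_[P,np.ones(len(P))]@c["view"].T)[:,:3]@c["mtx"].T
    return q[:,:2]/q[:,2:]
def world(p,L):
    x,y,a=p; L=np.array(L,float); c,s=np.cos(a),np.sin(a)
    return np.c_[x+c*L[:,0]-s*L[:,1], y+s*L[:,0]+c*L[:,1], L[:,2]]
def fit(obs,p0):  # obs: list of (cam, local pts, pixels)
    f=lambda p:np.concatenate([(proj(c,world(p,L))-np.array(px)) for c,L,px in obs]).ravel()
    r=least_squares(f,p0,loss="soft_l1"); return r.x,f(r.x).reshape(-1,2)
def shift(target,yaw,s):  # world target, yaw -> tool dx,dy,dz,turn(deg)
    a=s["eef_rot"][2]; d=np.array(target)-s["eef_pos"]
    t=(-(yaw-a)+np.pi/2)%np.pi-np.pi/2
    return np.round([d[0]*np.cos(a)+d[1]*np.sin(a), d[0]*np.sin(a)-d[1]*np.cos(a), -d[2], np.degrees(t)],1)
E
python3 - <<'E'
from h import *
t=imaging.camera("top");s=imaging.camera("side")
B=[(-8,180,185),(8,180,185),(-8,-180,185),(8,-180,185)]
bt=[(138,130.3),(138.6,124.5),(273.8,149.2),(273.8,143)]
Bs=[(-8,-180,185),(8,-180,185),(-8,180,185)]
bs=[(296.7,160.2),(300.9,158.8),(243.7,130.7)]
b=lambda x,y,z:(x-58,y+82,z+90)
Nt=[b(-50,30,34),b(-50,-30,34),b(47,30,62),b(47,-30,62)]
nt=[(164,176.9),(184.6,179.8),(166.3,139.2),(186.7,143)]
Ns=[b(47,-30,62),b(-12,-30,62),b(-50,-30,34),b(-50,30,34),b(-12,30,62),b(-50,-30,0)]
ns=[(257.9,148),(241.6,151.2),(231.1,161.4),(225,156.4),(235.2,146.6),(232.8,171.2)]
np.set_printoptions(suppress=True,precision=2)
for o in ([(t,B,bt),(s,Bs,bs)],[(t,Nt,nt),(s,Ns,ns)],[(t,B,bt),(s,Bs,bs),(t,Nt,nt),(s,Ns,ns)]):
    p,r=fit(o,[600,150,-.1]);print("board",p,"bin",world(p,[(-58,82,90)]));print(r.T)
C=[(73,89,40),(-73,89,40),(-73,-89,40),(73,-89,40)]
p,r=fit([(t,C,[(310,215.2),(322.7,265.2),(381.9,252.6),(370.2,201.3)]),(s,C,[(276.6,240),(234.3,267.3),(297.2,306.7),(339.1,271.5)])],[400,-250,.2])
print("plate",p);print(r.T)
E
```

```text
board [684.46 150.34  -0.16] bin [[640.59 240.69  90.  ]]
[[-0.36  0.35 -0.02  0.87 -0.52  0.31 -0.84]
 [-0.23 -0.14 -0.14  0.17 -0.69 -0.22 -0.67]]
board [686.6  150.35  -0.13] bin [[639.88 239.26  90.  ]]
[[-0.93  0.08 -0.13  1.32  0.23  0.29  0.36 -0.79 -0.97 -0.83]
 [-0.17 -0.61  0.35 -1.07  0.63  0.26  0.3   0.09  0.08  0.42]]
board [684.28 149.69  -0.16] bin [[640.19 239.93  90.  ]]
[[-0.14  0.55  0.27  1.14 -0.27  0.55 -0.89 -1.63 -0.74  0.19  1.52  0.14
  -0.04 -0.09 -0.73 -0.79 -1.28]
 [-0.01  0.08 -0.24  0.07 -0.64 -0.17 -0.61 -0.66 -0.47 -0.   -0.81  0.72
   0.21  0.14 -0.15 -0.04  0.25]]
plate [ 441.92 -232.8     0.19]
[[ 0.24 -0.5   2.02  0.11 -0.57 -2.84 -0.26  0.63]
 [-0.95 -0.44 -0.8   0.47  0.08 -0.04  0.41 -0.88]]
```

```bash
python3 - <<'E'
from h import *
print(shift(world((640.2,239.8,-.155),[(3,0,215)])[0],-.155,monitor.read_state()))
E
```

```text
[-519.5 -101.6    9.4  -11.5]
```

Call:
arm_command(
  steps=[
    [1, -40, -8, 0, -1],
    [1, -95, -18, 0, -2.5],
    [1, -150, -29, 0, -4],
    [1, -205, -40, 2, -5.5],
    [1, -260, -51, 3, -7],
    [1, -315, -62, 5, -8.5],
    [1, -370, -72, 7, -9.5],
    [1, -420, -82, 9, -10.5],
    [1, -465, -91, 9, -11.5],
    [1, -500, -98, 9, -11.5],
    [1, -519, -101.5, 9, -11.5],
    [1, -519, -101.5, 9, -11.5],
    [1, -519, -101.5, 9, -11.5],
  ],
)

```text
clock: 2.82
eef_pos: [642.1, 240.2, 215.4]
eef_rot: [3.142, -0.0, 2.987]
wrist_force: [-1.7, 0.2, 0.9]
finger_gap: 93.8
finger_force: 0.0
```

```bash
python3 - <<'E'
from h import *
s=monitor.read_state();print(s["clock"],s["eef_pos"],s["eef_rot"],s["wrist_force"])
print(shift(world((640.2,239.8,-.155),[(3,0,132)])[0],-.155,s))
c=imaging.camera("side");d=imaging.camera("top")
cv2.imwrite("pics/h1.png",np.hstack([cv2.resize(c["img"][80:230,180:330],None,fx=2.66,fy=2.66,interpolation=2),cv2.resize(d["img"][80:230,120:270],None,fx=2.66,fy=2.66,interpolation=2)])[:,:,::-1])
E
```

```text
2.825 [642.10663508 240.18308868 215.40729352] [ 3.14158198e+00 -2.84354669e-04  2.98699460e+00] [-1.65964895  0.16780828  0.90670318]
[-1.2 -0.7 83.4  0. ]
```

View pics/h1.png

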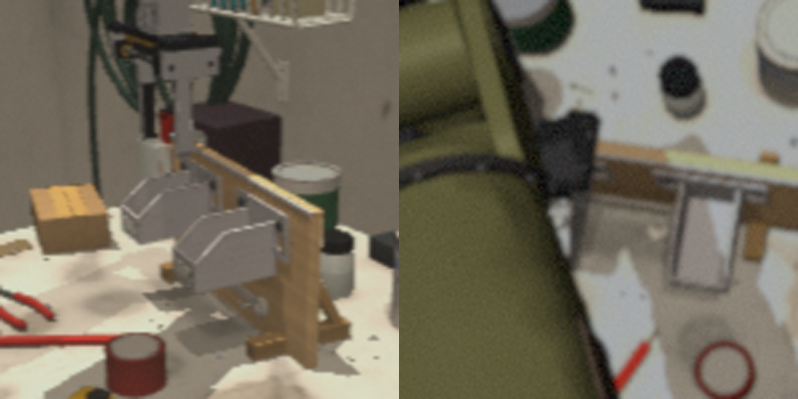

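The side view shows the open fingers straddling the nut bin from above. I'll descend now and close lightly first.

Call:
arm_command(
  steps=[
    [1, -1, -0.5, 20, 0],
    [1, -1, -0.5, 45, 0],
    [1, -1, -0.5, 67, 0],
    [1, -1, -0.5, 80, 0],
    [1, -1, -0.5, 83, 0],
    [1, -1, -0.5, 83, 0],
    [0.75, -1, -0.5, 83, 0],
    [0.7, -1, -0.5, 83, 0],
    [0.68, -1, -0.5, 83, 0],
    [0.68, -1, -0.5, 83, 0],
  ],
  force=6,
)

```text
clock: 4.18
eef_pos: [643.7, 239.5, 132.8]
eef_rot: [3.14, 0.001, 2.987]
wrist_force: [1.1, 4.3, 0.3]
finger_gap: 64.1
finger_force: 2.3
```

Call:
arm_command(
  steps=[
    [0.66, 0, 0, 0, 0],
    [0.64, 0, 0, 0, 0],
    [0.62, 0, 0, 0, 0],
    [0.6, 0, 0, 0, 0],
    [0.58, 0, 0, 0, 0],
    [0.56, 0, 0, 0, 0],
    [0.55, 0, 0, 0, 0],
    [0.55, 0, 0, 0, 0],
  ],
  force=6,
)

```text
clock: 5.18
eef_pos: [643.8, 239.6, 133.0]
eef_rot: [3.14, 0.001, 2.987]
wrist_force: [0.2, 5.2, 3.2]
finger_gap: 59.8
finger_force: 6.0
```

Call:
arm_command(
  steps=[
    [0.55, 0, 0.7, 0, 0],
    [0.55, 0, 1.5, 0, 0],
    [0.55, 0, 1.5, 0, 0],
    [0.55, 0, 1.5, 0, 0],
  ],
  force=6,
)

```text
clock: 5.68
eef_pos: [643.8, 240.1, 132.5]
eef_rot: [-3.141, -0.0, 2.986]
wrist_force: [-3.1, -2.3, 5.4]
finger_gap: 60.0
finger_force: 6.0
```

Call:
arm_command(
  steps=[
    [0.5, 0, 0, 0, 0],
    [0.5, 0, 0, 0, 0],
    [0.5, 0, 0, 0, 0],
  ],
  force=30,
)

```text
clock: 6.05
eef_pos: [643.8, 240.1, 132.5]
eef_rot: [-3.141, -0.0, 2.986]
wrist_force: [-3.3, -1.6, 5.2]
finger_gap: 60.0
finger_force: 30.0
```

Call:
arm_command(
  steps=[
    [0.5, 0, 0, -2, 0],
    [0.5, 0, 0, -4.5, 0],
    [0.5, 0, 0, -7, 0],
    [0.5, 0, 0, -9.5, 0],
    [0.5, 0, 0, -10, 0],
    [0.5, 0, 0, -10, 0],
  ],
)

```text
clock: 6.8
eef_pos: [643.8, 240.5, 142.5]
eef_rot: [3.142, -0.0, 2.987]
wrist_force: [-0.7, 0.2, -2.8]
finger_gap: 59.6
finger_force: 30.0
```

Call:
arm_command(
  steps=[
    [0.5, 0, 0, -2.5, 0],
    [0.5, 0, 0, -5, 0],
    [0.5, 0, 0, -7.5, 0],
    [0.5, 0, 0, -9.5, 0],
    [0.5, 0, 0, -9.5, 0],
    [0.5, 0, 0, -9.5, 0],
  ],
)

```text
clock: 7.55
eef_pos: [643.8, 240.5, 152.0]
eef_rot: [3.142, -0.0, 2.987]
wrist_force: [-0.9, 1.1, -1.9]
finger_gap: 59.7
finger_force: 30.0
```

Call:
arm_command(
  steps=[
    [0.5, 1, 0, 0, 0],
    [0.5, 2.5, 0, 0, 0],
    [0.5, 4, 0, 0, 0],
    [0.5, 5, 0, 0, 0],
    [0.5, 5, 0, 0, 0],
  ],
)

```text
clock: 8.18
eef_pos: [638.9, 241.3, 152.0]
eef_rot: [3.142, 0.0, 2.987]
wrist_force: [-0.2, -0.7, -2.1]
finger_gap: 60.3
finger_force: 30.0
```

Call:
arm_command(
  steps=[
    [0.5, 2, 0, 0, 0],
    [0.5, 5, 0, 0, 0],
    [0.5, 9, 0, 0, 0],
    [0.5, 14, 0, 0, 0],
    [0.5, 20, 0, 0, 0],
    [0.5, 27, 0, 0, 0],
    [0.5, 33, 0, 0, 0],
    [0.5, 37, 0, 0, 0],
    [0.5, 38, 0, 0, 0],
    [0.5, 38, 0, 0, 0],
  ],
)

```text
clock: 9.43
eef_pos: [601.4, 247.1, 152.0]
eef_rot: [3.142, 0.0, 2.987]
wrist_force: [0.2, -0.1, -2.4]
finger_gap: 60.0
finger_force: 30.0
```

```bash
python3 - <<'E'
from h import *
s=monitor.read_state();print(s["clock"],s["eef_pos"],s["eef_rot"],s["wrist_force"],s["moment"])
c=imaging.camera("side")
cv2.imwrite("pics/h2.png",cv2.resize(c["img"][100:230,200:330],None,fx=4.5,fy=4.5,interpolation=2)[:,:,::-1])
p=(441.9,-232.8,.19)
for z in (152,120): print(shift(world(p,[(3,0,z)])[0],.19,s))
E
```

```text
9.425 [601.42207801 247.09508771 151.99485639] [3.14156775e+00 1.17330777e-04 2.98650757e+00] [ 0.16202843 -0.13555687 -2.44445893] [-0.0120828   0.05436177  0.06010479]
[  80.7 -497.8   -0.   -19.8]
[  80.7 -497.8   32.   -19.8]
```

View pics/h2.png

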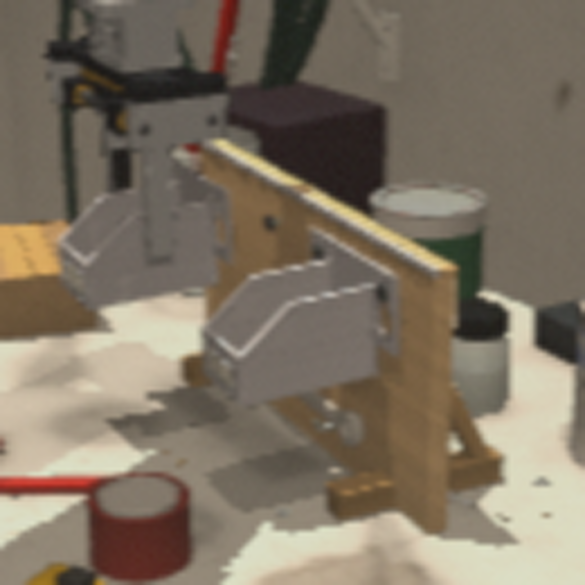

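The bin is off the studs and level, and the empty bin is still hanging. I'll draw it back toward the robot, then carry it across in front of the empty bin.

Call:
arm_command(
  steps=[
    [0.5, 4, 0, 0, 0],
    [0.5, 12, 0, 0, 0],
    [0.5, 24, 0, 0, 0],
    [0.5, 40, 0, 0, 0],
    [0.5, 58, 0, 0, 0],
    [0.5, 76, 0, 0, 0],
    [0.5, 94, 0, 0, 0],
    [0.5, 110, 0, 0, 0],
    [0.5, 124, 0, 0, 0],
    [0.5, 135, 0, 0, 0],
    [0.5, 143, 0, 0, 0],
    [0.5, 148, 0, 0, 0],
    [0.5, 150, 0, 0, 0],
    [0.5, 150, 0, 0, 0],
  ],
)

```text
clock: 11.22
eef_pos: [453.3, 270.3, 152.0]
eef_rot: [3.142, 0.0, 2.986]
wrist_force: [-0.3, -0.6, -2.6]
finger_gap: 59.7
finger_force: 30.0
```

Call:
arm_command(
  steps=[
    [0.5, 0, -3, 0, 0],
    [0.5, -1, -10, 0, 0],
    [0.5, -3, -21, 0, -0.5],
    [0.5, -5, -36, 0, -1],
    [0.5, -7, -54, 0, -2],
    [0.5, -10, -74, 0, -3],
    [0.5, -13, -95, 0, -4],
    [0.5, -16, -117, 0, -5],
    [0.5, -19, -139, 0, -6],
    [0.5, -22, -161, 0, -7],
    [0.5, -25, -181, 0, -8],
    [0.5, -28, -199, 0, -8.8],
    [0.5, -30, -215, 0, -9.3],
    [0.5, -32, -228, 0, -9.7],
    [0.5, -33, -238, 0, -9.9],
    [0.5, -34, -245, 0, -10],
    [0.5, -35, -249, 0, -10],
    [0.5, -35, -250, 0, -10],
  ],
)

```text
clock: 13.48
eef_pos: [449.2, 17.8, 151.9]
eef_rot: [3.142, -0.0, -3.122]
wrist_force: [-0.2, 0.5, -2.5]
finger_gap: 60.1
finger_force: 30.0
```

```bash
python3 - <<'E'
from h import *
s=monitor.read_state();print(s["clock"],s["eef_pos"],s["eef_rot"],s["wrist_force"])
print(shift(world((441.9,-232.8,.19),[(3,0,115)])[0],.19,s))
E
```

```text
13.475 [449.17285054  17.7974208  151.91863219] [ 3.14155351e+00 -6.11534793e-05 -3.12223622e+00] [-0.19592793  0.4857519  -2.46741053]
[   9.2 -249.9   36.9   -9.8]
```

Call:
arm_command(
  steps=[
    [0.5, 0, -3, 0, 0],
    [0.5, 0, -10, 0, 0],
    [0.5, 1, -21, 0, -0.5],
    [0.5, 1, -36, 0, -1],
    [0.5, 2, -54, 0, -2],
    [0.5, 3, -74, 0, -3],
    [0.5, 4, -95, 2, -4],
    [0.5, 5, -117, 4, -5],
    [0.5, 5, -139, 7, -6],
    [0.5, 6, -161, 11, -7],
    [0.5, 7, -181, 16, -8],
    [0.5, 8, -199, 21, -8.8],
    [0.5, 8, -215, 26, -9.3],
    [0.5, 9, -228, 31, -9.7],
    [0.5, 9, -238, 35, -9.8],
    [0.5, 9, -245, 38, -9.8],
    [0.5, 9, -249, 40, -9.8],
    [0.5, 9, -250, 40, -9.8],
    [0.5, 9, -250, 40, -9.8],
  ],
)

```text
clock: 15.85
eef_pos: [445.1, -232.1, 112.1]
eef_rot: [-3.142, 0.0, -2.951]
wrist_force: [0.0, -0.1, -2.2]
finger_gap: 59.6
finger_force: 30.0
```

```bash
python3 - <<'E'
from h import *
s=monitor.read_state();print(s["clock"],s["eef_pos"],s["eef_rot"],s["wrist_force"])
print(shift(world((441.9,-232.8,.19),[(3,0,82)])[0],.19,s))
c=imaging.camera("side");d=imaging.camera("top")
cv2.imwrite("pics/h3.png",np.hstack([cv2.resize(c["img"][170:330,205:365],(400,400),interpolation=2),cv2.resize(d["img"][160:320,270:430],(400,400),interpolation=2)])[:,:,::-1])
E
```

```text
15.85 [ 445.09647966 -232.14327464  112.08942547] [-3.14150756e+00  1.72261171e-04 -2.95094095e+00] [ 0.00662485 -0.14411567 -2.15717985]
[ 0.3 -0.  30.1  0. ]
```

View pics/h3.png

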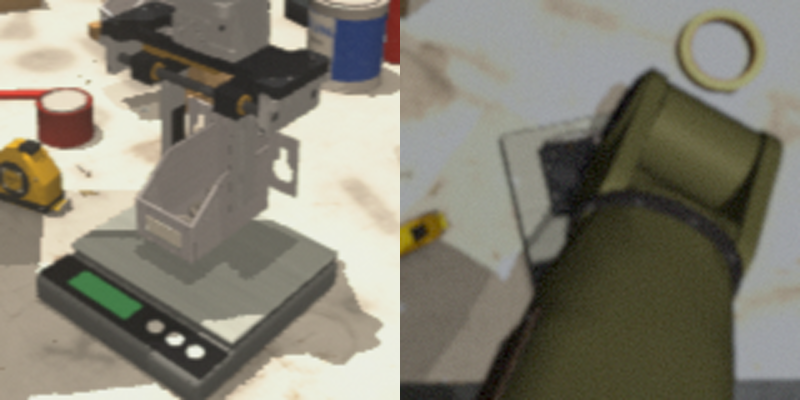

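The side view shows the bin level above the plate middle with the nuts inside. Lowering now.

Call:
arm_command(
  steps=[
    [0.5, 0, 0, 4, 0],
    [0.5, 0, 0, 10, 0],
    [0.5, 0, 0, 16, 0],
    [0.5, 0, 0, 21, 0],
    [0.5, 0, 0, 24, 0],
    [0.5, 0, 0, 26, 0],
    [0.5, 0, 0, 27, 0],
    [0.5, 0, 0, 27.5, 0],
    [0.5, 0, 0, 27.5, 0],
  ],
)

```text
clock: 17.08
eef_pos: [445.3, -232.2, 85.0]
eef_rot: [-3.141, 0.001, -2.951]
wrist_force: [-0.2, 2.6, 3.9]
finger_gap: 59.9
finger_force: 30.0
```

Call:
arm_command(
  steps=[
    [0.5, 0, 0, 0.5, 0],
    [0.5, 0, 0, 1, 0],
    [0.5, 0, 0, 1.5, 0],
    [0.5, 0, 0, 1.5, 0],
  ],
)

```text
clock: 17.58
eef_pos: [446.0, -232.2, 84.0]
eef_rot: [-3.141, 0.002, -2.951]
wrist_force: [3.4, 4.9, 8.4]
finger_gap: 60.1
finger_force: 30.0
```

Call:
arm_command(
  steps=[
    [0.5, 0, 0, 0, 0],
    [0.5, 0, 0, -0.5, 0],
    [0.5, 0, 0, -0.5, 0],
  ],
  force=4,
)

```text
clock: 17.95
eef_pos: [445.2, -232.5, 83.7]
eef_rot: [-3.141, 0.001, -2.951]
wrist_force: [1.7, 1.3, 3.1]
finger_gap: 60.1
finger_force: 4.0
```

Call:
arm_command(
  steps=[
    [0.65, 0, 0, 0, 0],
    [0.68, 0, 0, 0, 0],
    [0.72, 0, 0, 0, 0],
    [0.78, 0, 0, 0, 0],
    [0.85, 0, 0, 0, 0],
    [0.92, 0, 0, 0, 0],
    [0.95, 0, 0, 0, 0],
    [0.95, 0, 0, 0, 0],
  ],
)

```text
clock: 18.95
eef_pos: [445.0, -232.3, 83.5]
eef_rot: [-3.142, 0.0, -2.951]
wrist_force: [-0.8, 0.9, -0.2]
finger_gap: 89.3
finger_force: 0.0
```

Next I raise the gripper straight up, then move it off to the left to clear the view.

Call:
arm_command(
  steps=[
    [0.95, 0, 0, -5, 0],
    [0.95, 0, 0, -15, 0],
    [0.95, 0, 0, -35, 0],
    [0.95, 0, 0, -60, 0],
    [0.95, 0, 0, -85, 0],
    [0.95, 0, 0, -110, 0],
    [0.95, 0, 0, -130, 0],
    [0.95, 0, 30, -140, 0],
    [0.95, 0, 70, -140, 0],
    [0.95, 0, 115, -140, 0],
    [0.95, 0, 160, -140, 0],
    [0.95, 0, 205, -140, 0],
    [0.95, 0, 250, -140, 0],
    [0.95, 0, 290, -140, 0],
    [0.95, 0, 320, -140, 0],
    [0.95, 0, 340, -140, 0],
    [0.95, 0, 350, -140, 0],
    [0.95, 0, 350, -140, 0],
  ],
)

```text
clock: 21.2
eef_pos: [378.7, 111.5, 223.8]
eef_rot: [-3.142, 0.0, -2.95]
wrist_force: [-0.6, -0.2, -0.6]
finger_gap: 89.2
finger_force: 0.0
```

```bash
python3 - <<'E'
from h import *
s=monitor.read_state();print(s["clock"],s["eef_pos"],s["wrist_force"])
c=imaging.camera("side");d=imaging.camera("top")
cv2.imwrite("pics/h4.png",np.hstack([cv2.resize(c["img"][170:330,205:365],(400,400),interpolation=2),cv2.resize(d["img"][160:320,270:430],(400,400),interpolation=2)])[:,:,::-1])
E
```

```text
21.2 [378.74444958 111.49474439 223.76497416] [-0.61646284 -0.18279736 -0.60947343]
```

View pics/h4.png

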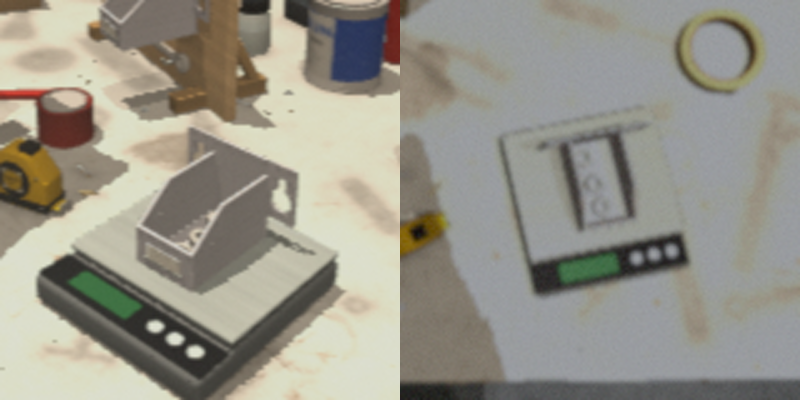

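The bin stands upright on the plate with its three nuts: top-view front edge from (583,228) to (633,218) in the crop. I'll check the centring numerically and hand in if it's good.

```bash
python3 - <<'E'
from h import *
d=imaging.camera("top");c=imaging.camera("side")
L=[(-50,30,74),(-50,-30,74)]
S=[(-50,30,74),(-50,-30,74),(-50,-30,40)]
f=lambda x,y,ox:(ox+x/2.5-.5,(170 if ox==205 else 160)+y/2.5-.5)
p,r=fit([(d,L,[f(581,229,110),f(634,218,110)]),(c,S,[f(137,230,205),f(191,258,205),f(192,290,205)])],[442,-233,.19])
e=p[:2]-[441.9,-232.8];print(p,e,r.round(1).tolist())
if np.hypot(*e)<8: print(job.sign_off())
E
```

```text
[ 4.44371791e+02 -2.31180964e+02  1.89702385e-01] [2.47179119 1.61903614] [[0.7, 0.0], [1.0, -0.0], [-0.4, -1.9], [0.2, -0.9], [-0.4, 0.2]]
the job is handed in; nothing more can be done
None
```

The nut bin is off the board and standing upright on the scale's weighing plate, about 3 mm from its centre, with all three nuts still in it. I handed the job in at about 21 s of the 43 s allowed; the empty bin is still hanging, and I kept the arm clear of the tin, pliers and tape measure.

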